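# Clamp the toner cartridge with the lift-gate lever

### The arm

A 6-joint arm with a two-finger parallel gripper is mounted at the origin on the work surface. World frame = base frame: x ahead of the robot, y to its left, z up, the work surface at z = 0. Lengths are in mm, angles in rad, forces in N, time in s.
With the tool pointing down it reaches from about 400 to 925 mm from the base axis. Payload 12.5 kg.
Tool frame: the origin (TCP) lies at the very end of the fingers, on their centre line; the grasp point (between the pads) lies 19 mm behind it (env.grasp_offset is the distance from the TCP to the grasp point, in mm); z points along the fingers, y is the direction in which the jaws open and shut (so a half turn about z gives the same grasp; the last joint's range is limited). The gripper opens to 95 mm and grips with 3 to 60 N. Pads are 20 mm wide; open, the fingers measure 119 mm over their backs; the gripper's body (75 mm by 180 mm) begins 59 mm behind the grasp point.
Start: joints at [-1.21, 0.491, 1.559, -0, 1.092, -0.106], TCP at [281.294, -558.14, 214.661] pointing down, gripper open.
Joint ranges: [-3.1, 3.1], [-0.84, 2.19], [0.05, 2.79], [-1.13, 4.28], [0.06, 2.93], [-2.69, 2.69]. Speed limits (rad/s): [2.22, 2.22, 2.79, 3.14, 3.14, 3.14].

### API

Orientations are given as [roll, pitch, yaw] about the fixed x, y, z axes, in that order (R = Rz(yaw) Ry(pitch) Rx(roll)).
In Python, from cell import env gives the robot as it stands. The module is installed in compiled form; this text tells all that it offers.
- The arm moves only by the shell command python3 -m pendant 'ROWS'. ROWS is JSON, one flat list of numbers, 5 for each row, row after row: the shift along the tool's x, y, z as a fraction of full scale, then the turn about the tool's z as a fraction of full scale, then the gripper's target within -1 to 1 (shut at 1, half-way at 0, fully open at -1). In form: [x, y, z, turn, grip, x, y, z, turn, grip, ...]. A call has 1 to 10 rows; each row shifts and turns the commanded pose from where the row before left it, along the tool's axes as they then stand; what a row does not reach is not made up. Full scale, the value 1, is 0.4 m for a shift and 180 degrees for a turn. A row lasts 1/8 s, in which the tool goes at most 62.5 mm and 10.7 degrees, less where a joint would pass 70% of its speed; a pose out of reach is approached as far as the arm can. A call with a number of a shift or a turn outside -1 to 1 is refused whole. A call with a gripper value outside its range is refused whole. The fingers move at their own pace and stop on an object; the grip force is fixed at half the most. Time passes only in rows, so rows that do not move let the fingers close. It gives the time, the measured TCP pose, the force and the opening at its end, in the units of the state.
- env.state(): the state, without advancing time (a new reading comes with each control period).
- env.read_camera(name): name is "side" or "top"; returns the picture (480x640x3 uint8, red, green, blue); there is no depth.
- env.camera_model(name): a dict with "fx", "fy", "cx", "cy" (pixels), "view" (4x4, takes a point from world to camera coordinates). Camera axes: x right, y down, z forward; pixel columns grow to the right and rows downward; lengths in mm; the calibration is good to about 2 mm. A picture is of the moment at which its call begins. camera_model takes no time and is no camera call.
- env.job_done(): hands the job in, once; it reports no verdict.
Trained networks look in the newest picture that a camera, given by its name, has taken for a name from the list of things; names that differ only in an ending like _2 or _b are one class to them, and where a whole thing is asked for, a point or a joint stands for the part that bears it (a point fixed in the world has none). Each returns a list of dicts, best first, with "confidence" (0 to 1); they miss things now and then, are a little off and sometimes report something else, mostly with a low value. They report only what shows in the picture. A call takes as long as a camera call.
- env.masks_of(thing, camera): "region" (480x640 bool, what is visible of it).
- env.landmark_of(thing, camera): "xyz" ([x, y, z] in mm, in world coordinates, good to about 4 mm: a listed point, or the origin of a listed thing).
The state is a dict: "t": time; "joints": joint angles; "qvel": joint speeds; "tau": joint torques, N m; "eef_pos": TCP position; "tcp_rot": TCP orientation; "ft_force": force on the tool from outside, world axes, zero at the start; "moment": the same for the moment, N m; "opening": opening from 0.0 (shut) to 1.0 (fully open).
Only numpy, scipy, OpenCV 4.12 (cv2) and the standard library are available. Lean on these libraries where they do the work, as an engineer would, in place of code of your own. Each camera call takes 0.05 s, during which the arm holds its last target.

### The job

A black toner cartridge lies in one of the two cradles on the refill bench. Clamp it: lift that cradle's lever out of its notch, swing it over to the notch on the cartridge side, let it drop fully home in that notch and let go. Leave the lever of the empty cradle where it is.

Things in the scene. Friction and masses are not known exactly. Their poses are not given: they have to be found in the camera images.
- cradle: Cradle with the black cartridge (250 mm along y, 147 mm to +x of the pivot, top 88 mm high). Origin on the bench below the lever's pivot, which is 35 mm up; x towards the cartridge, y along the pivot, z up. Two steel gate plates (140 mm high, outer faces 21 mm off the slot's middle) have notches 20 mm deep at 0.42 rad either side of upright; the lever's cross pin lies in the -x one at the start.
- clamp_knob (a point): Centre of that lever's black grip, a cylinder 34 mm in diameter and 34 mm long along the cradle's y: pinch its flat ends from above, it turns between the fingers. 170 mm from the pivot with the pin down (69 mm to the side, 190 mm above the bench in either notch). Pull it up along the lever by 20 to 45 mm to clear the notch; 0.2 kg, it drops back when let go. z points along the lever.
- clamp_swing (a joint): Angle of that lever about its pivot: 0 in the middle of the start notch (leaning 0.42 rad to the cradle's -x), 0.42 upright, 0.84 in the middle of the notch on the cartridge side. About 0.06 rad of play either way in a notch. Light friction, no spring.
- idle_knob (a point): Centre of the same kind of grip on the lever of the second cradle, which is alike but empty. Leave it where it is.

How it is judged:
By the outcome, as a careful person would: the job done as asked, in the order asked, and still so for the second after the job is handed in, with the robot touching nothing.
It also fails if it takes over 32 s, if anything falls off the work surface, if the arm or the gripper's body presses on something with over 40 N, if the wrist force passes 120 N, or if a joint passes its speed limit or range.

## Working session

There is one attempt and no reset: what is moved stays moved. The work goes in short steps, Python scripts to look and compute and a shell command to move; the robot and the scene stay as the last step left them, time stands still between calls to the robot, and variables do not carry over. Pictures are saved under pics/ and viewed, and the job is handed in when it is done.

```bash
mkdir -p pics; python3 - <<'E'
from cell import env
import cv2,numpy as np
s=env.state();print(s)
for c in("side","top"):
    im=env.read_camera(c);cv2.imwrite(f"pics/{c}0.png",im[:,:,::-1])
    print(c,env.camera_model(c))
    for th in("clamp_knob","idle_knob","cradle"):
        for d in env.landmark_of(th,c):print(th,d)
E
```

```text
{'t': 0.0, 'joints': array([-1.20961255e+00,  4.91555337e-01,  1.55949763e+00, -8.75214205e-06,
        1.09171904e+00, -1.05591304e-01]), 'qvel': array([-9.77306872e-05, -3.53245986e-05,  1.14976088e-03,  3.57395460e-04,
        2.08368876e-03, -1.50739901e-03]), 'tau': array([-2.04291558e-03, -6.12655592e+01, -2.58178622e+01,  6.91750715e-02,
        4.82628378e-02, -8.51070740e-05]), 'eef_pos': array([ 281.18151525, -557.87115839,  214.04779013]), 'tcp_rot': array([-3.14041905e+00, -1.16579133e-04,  4.66779050e-01]), 'ft_force': array([ 0.51720265, -0.41621899, -0.30611413]), 'moment': array([ 0.06105727, -0.00782825,  0.00528962]), 'opening': 1.0008029397564138}
side {'fx': 590.9610408829603, 'fy': 590.9610408829603, 'cx': 314.6060092676429, 'cy': 245.65975804356933, 'view': array([[-6.95941335e-01, -7.17906560e-01, -1.66081108e-02,
         3.46189482e+02],
       [-3.59497699e-01,  3.68333020e-01, -8.57375175e-01,
         2.92759027e+02],
       [ 6.21632578e-01, -5.90712247e-01, -5.14423930e-01,
         6.89239730e+02],
       [ 0.00000000e+00,  0.00000000e+00,  0.00000000e+00,
         1.00000000e+00]])}
clamp_knob {'xyz': [461.8, 208.5, 186.5], 'confidence': 0.91}
top {'fx': 593.0979996734835, 'fy': 593.0979996734835, 'cx': 326.1592334533944, 'cy': 243.10228750503245, 'view': array([[-6.64100586e-03, -9.99908900e-01, -1.17510763e-02,
         5.65346318e+00],
       [-9.95757133e-01,  7.69108343e-03, -9.16983083e-02,
         5.13140083e+02],
       [ 9.17803331e-02,  1.10922490e-02, -9.95717496e-01,
         1.13804340e+03],
       [ 0.00000000e+00,  0.00000000e+00,  0.00000000e+00,
         1.00000000e+00]])}
clamp_knob {'xyz': [461.7, 209.5, 191.7], 'confidence': 0.87}
idle_knob {'xyz': [414.3, -225.5, 188.6], 'confidence': 0.86}
cradle {'xyz': [527.9, 195.8, -2.5], 'confidence': 0.58}
```

View pics/side0.png

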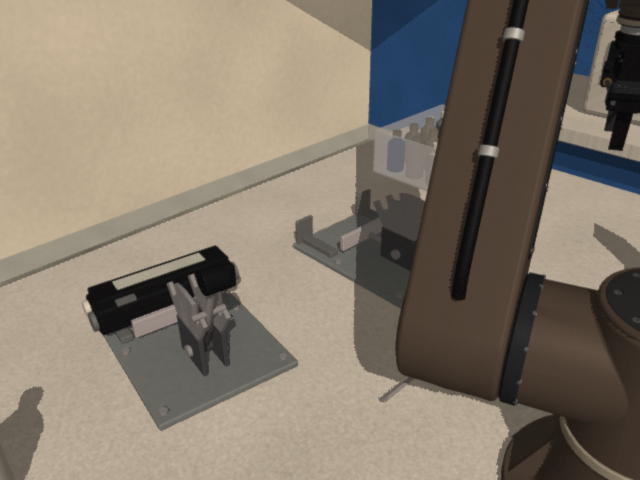

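View pics/top0.png

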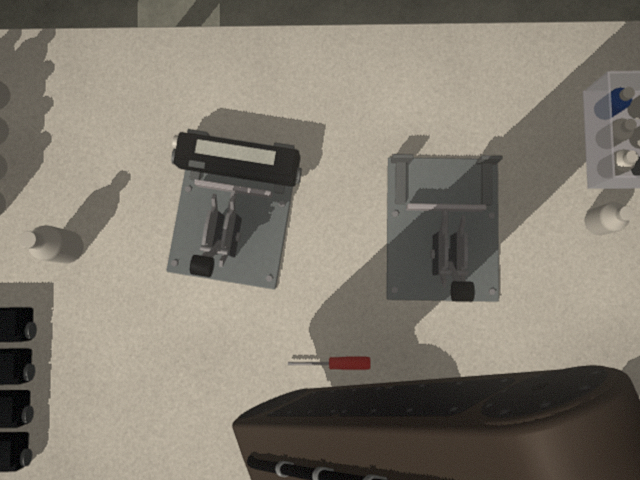

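The side picture shows the cartridge in the left cradle at about (160,290), with its gate plates at about (205,320). The top picture shows the start-side grip at about (202,266), the cartridge at (235,158), and the empty cradle on the right with its grip at (462,291). Next I'll zoom in.

```bash
cat > h.py <<'E'
import numpy as np,cv2
from cell import env
def proj(p,c):
    m=env.camera_model(c);q=m['view']@np.append(p,1);return np.array([m['fx']*q[0]/q[2]+m['cx'],m['fy']*q[1]/q[2]+m['cy']])
def ray(uv,c):
    m=env.camera_model(c);R=m['view'][:3,:3];t=m['view'][:3,3]
    d=R.T@np.array([(uv[0]-m['cx'])/m['fx'],(uv[1]-m['cy'])/m['fy'],1]);return -R.T@t,d
def atz(uv,c,z):
    o,d=ray(uv,c);return o+d*(z-o[2])/d[2]
def tri(a,b):
    A=[];B=[]
    for uv,c in((a,'side'),(b,'top')):
        o,d=ray(uv,c);d/=np.linalg.norm(d);P=np.eye(3)-np.outer(d,d);A.append(P);B.append(P@o)
    return np.linalg.lstsq(np.vstack(A),np.hstack(B),rcond=None)[0]
E
python3 - <<'E'
from h import *
k=np.array([462,209,189.])
for c in('side','top'):
    print(c,proj(k,c))
    im=cv2.imread(f'pics/{c}0.png')
    if c=='side': x,y=80,235;cr=im[y:y+200,x:x+230]
    else: x,y=150,115;cr=im[y:y+185,x:x+170]
    s=3 if c=='side' else 3
    cr=cv2.resize(cr,None,fx=s,fy=s,interpolation=cv2.INTER_CUBIC)
    cr=np.clip(cr*1.0*1.5,0,255).astype(np.uint8)
    cv2.imwrite(f'pics/{c}0z.png',cr)
for c in('side','top'):
    for d in env.masks_of('clamp_knob',c):
        r=d['region'];ys,xs=np.nonzero(r);print(c,d['confidence'],r.sum(),xs.min(),xs.max(),ys.min(),ys.max(),xs.mean(),ys.mean())
E
```

```text
side [214.11175334 278.19591737]
top [201.75407469 265.39130912]
side 0.75 1338 190 231 264 329 211.5455904334828 290.69058295964123
top 0.8 715 190 228 241 277 206.05734265734264 260.34685314685316
```

View pics/side0z.png

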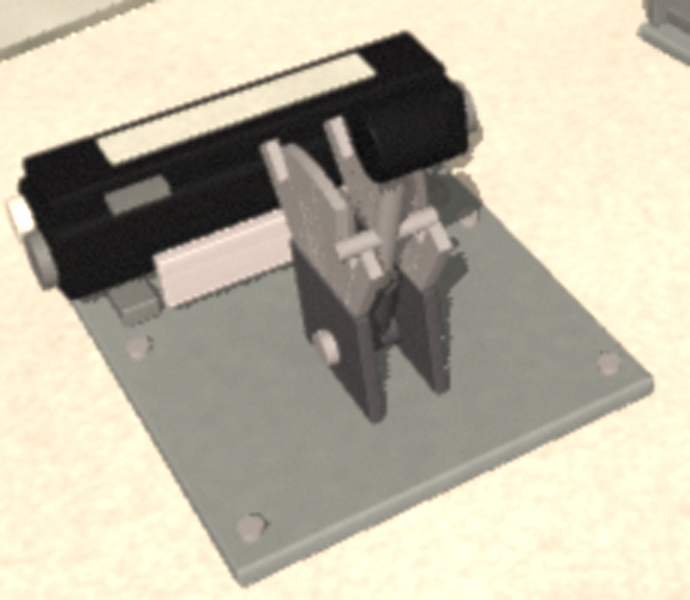

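View pics/top0z.png

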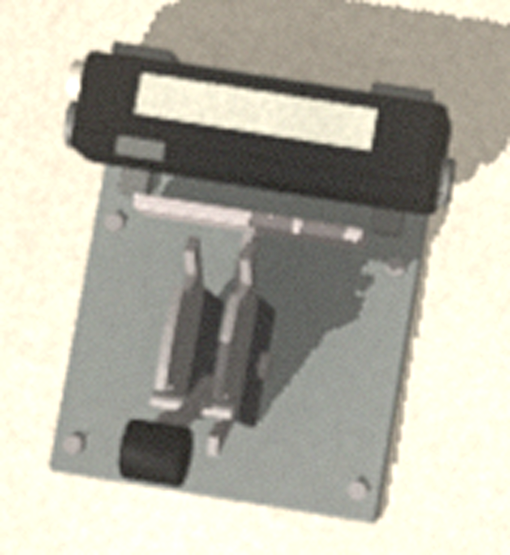

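The zooms show the grip clearly. Its centre is at about (218,278) in the side view and (202,266) in the top view. The four plate screws in the top zoom give the cradle's yaw.

```bash
python3 - <<'E'
from h import *
f=lambda u,v:(u/3+150-.33,v/3+115-.33)
P=[atz(f(*p),'top',8) for p in((74,443),(358,488),(115,221),(397,263))]
for i,j in((2,0),(3,1)):
    d=P[i]-P[j];print('xdir',np.arctan2(d[1],d[0]),np.hypot(*d[:2]))
for i,j in((0,1),(2,3)):
    d=P[i]-P[j];print('ydir',np.arctan2(-d[0],d[1]),np.hypot(*d[:2]))
print('mean',np.mean(P,0))
g=lambda u,v:(u/3+80-.33,v/3+235-.33)
k=tri(g(414,129),f(156,452));print('knob',k,proj(k,'side')-g(414,129),proj(k,'top')-f(156,452))
# plate front corners in side, screws side
Q=[atz(g(*p),'side',8) for p in((250,527),(609,363),(138,346))]
print(P,Q)
# gate plate tips tri: rear tips
print(tri(g(272,147),f(191,243)),tri(g(335,125),f(245,258)))
E
```

```text
xdir -0.16675575806517567 150.66055325386748
xdir -0.1700628477852453 151.81113699718946
ydir -0.16361027994228766 190.75927698381412
ydir -0.1576073246331802 191.26838936736348
mean [537.60337997 197.014315     8.        ]
knob [460.5835928  207.1393156  189.90020588] [-1.78653579 -0.20506488] [1.06293303 0.86226453]
[array([478.59099532, 303.79532403,   8.        ]), array([447.51987106, 115.58350986,   8.        ]), array([627.16165284, 278.78808443,   8.        ]), array([597.14100067,  89.89034169,   8.        ])] [array([481.49757279, 303.07411521,   8.        ]), array([448.60540655, 114.62408457,   8.        ]), array([630.79185525, 277.32522314,   8.        ])]
[592.3709532  204.95003097 115.49026784] [583.23750549 172.57854859 117.18837927]
```

```bash
python3 - <<'E'
from h import *
g=lambda u,v:(u/3+80-.33,v/3+235-.33)
# pivot bolt head in side zoom (326,347): outer face about +24 along cradle y
psi=-.165;ex=np.array([np.cos(psi),np.sin(psi)]);ey=np.array([-np.sin(psi),np.cos(psi)])
b=atz(g(326,347),'side',35);k=np.array([461.3,207.8])
print('bolt',b,'rel knob along x,y',(b[:2]-k)@ex,(b[:2]-k)@ey)
E
python3 -m pendant '[0,0,-0.08,0.05,-1, 0,0,-0.08,0.05,-1, 0,0,-0.08,0.05,-1, 0,0,-0.08,0.051,-1]'
```

```text
bolt [532.22146194 224.2869793   35.        ] rel knob along x,y 67.25020706861098 27.912074446386455
t: 1.0
eef_pos: [281.2, -558.0, 343.8]
tcp_rot: [3.141, -0.0, -0.17]
ft_force: [0.1, 0.1, 0.0]
opening: 0.998
```

```bash
python3 -m pendant '[0.052,-0.106,0,0,-1, 0.052,-0.106,0,0,-1, 0.052,-0.106,0,0,-1, 0.052,-0.106,0,0,-1, 0.052,-0.106,0,0,-1, 0.052,-0.106,0,0,-1, 0.052,-0.106,0,0,-1, 0.052,-0.106,0,0,-1]'; python3 -m pendant '[-0.028,-0.111,0,0,-1, -0.028,-0.111,0,0,-1, -0.028,-0.111,0,0,-1, -0.028,-0.111,0,0,-1, -0.028,-0.111,0,0,-1, -0.028,-0.111,0,0,-1, -0.028,-0.111,0,0,-1, -0.028,-0.111,0,0,-1, -0.028,-0.111,0,0,-1, -0.028,-0.111,0,0,-1]'
python3 -m pendant '[0,0,0,0,-1]'
```

```text
t: 2.0
eef_pos: [501.8, -249.4, 342.8]
tcp_rot: [3.141, -0.0, -0.165]
ft_force: [0.6, -0.5, 1.4]
opening: 1.004
t: 3.25
eef_pos: [463.0, 207.1, 342.8]
tcp_rot: [-3.142, -0.0, -0.165]
ft_force: [1.0, -0.6, 0.5]
opening: 1.0
t: 3.38
eef_pos: [462.8, 207.8, 342.5]
tcp_rot: [-3.141, 0.0, -0.161]
ft_force: [0.2, -1.3, -0.2]
opening: 1.001
```

```bash
python3 -m pendant '[-0.003,0,0.06,0,-1, 0,0,0.06,0,-1, 0,0,0.06,0,-1, 0,0,0.06,0,-1, 0,0,0.06,0,-1, 0,0,0.06,0,-1, 0,0,0.04,0,-1]'
python3 - <<'E'
from h import *
for c in('side','top'):
    im=env.read_camera(c);x,y=(120,180) if c=='side' else (120,170)
    cv2.imwrite(f'pics/{c}1.png',np.clip(cv2.resize(im[y:y+170,x:x+200,::-1],None,fx=4,fy=4-.5,interpolation=cv2.INTER_CUBIC)*1.5,0,255))
E
```

```text
t: 4.25
eef_pos: [462.1, 204.8, 181.7]
tcp_rot: [3.141, 0.001, -0.165]
ft_force: [1.1, 0.1, 0.8]
opening: 0.997[ WARN:0@2.564] global loadsave.cpp:1063 imwrite_ Unsupported depth image for selected encoder is fallbacked to CV_8U.
```

View pics/side1.png

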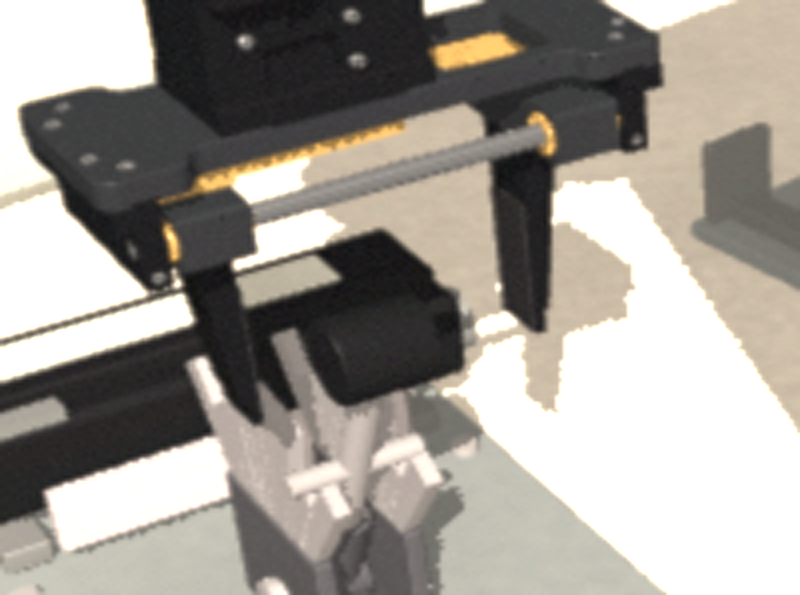

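View pics/top1.png

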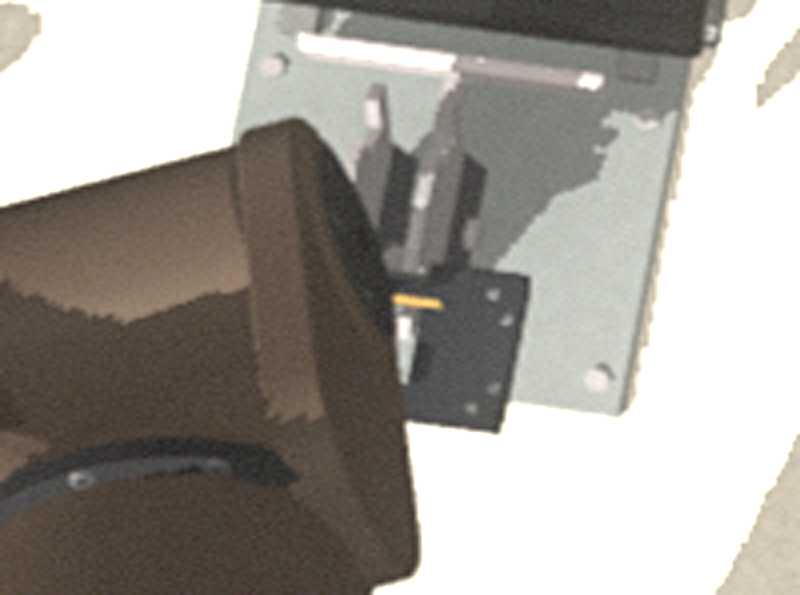

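The side crop shows the open fingers on either side of the grip, with tips at about (245,415) and (530,325) and the grip's centre at (388,345). The top crop is mostly hidden by the wrist. I'll go down the last 11 mm.

```bash
python3 -m pendant '[0,0,0.027,0,-1, 0,0,0,0,-1]'; python3 -c "
from cell import env
for i in range(2): env.read_camera('side');s=env.state();print(s['eef_pos'],s['t'])"
```

```text
t: 4.6
eef_pos: [462.1, 205.5, 171.6]
tcp_rot: [3.141, 0.0, -0.165]
ft_force: [0.9, 0.3, -0.5]
opening: 1.001
[462.21293273 205.61120533 171.92935501] 4.65
[462.30441789 205.70278738 172.11233816] 4.7
```

```bash
python3 -m pendant '[0,-0.005,0,0,0, 0,0,0,0,0.3, 0,0,0,0,1, 0,0,0,0,1, 0,0,0,0,1, 0,0,0,0,1]'
```

```text
t: 5.45
eef_pos: [462.5, 207.7, 171.8]
tcp_rot: [3.142, -0.0, -0.165]
ft_force: [0.8, -0.2, 0.7]
opening: 0.43
```

```bash
python3 -m pendant '[0,0,0,0,1, 0,0,0,0,1]'
```

```text
t: 5.7
eef_pos: [462.6, 208.1, 171.9]
tcp_rot: [-3.141, -0.0, -0.165]
ft_force: [-0.7, 4.6, 1.4]
opening: 0.359
```

```bash
python3 -m pendant '[-0.006,0,-0.013,0,1, -0.009,0,-0.02,0,1, -0.009,0,-0.02,0,1, -0.009,0,-0.02,0,1, 0,0,0,0,1]'
python3 - <<'E'
from h import *
for c in('side',):
    im=env.read_camera(c);x,y=120,160
    cv2.imwrite(f'pics/{c}2.png',np.clip(cv2.resize(im[y:y+180,x:x+200,::-1],None,fx=4,fy=3.3,interpolation=cv2.INTER_CUBIC)*1.5,0,255).astype(np.uint8))
E
```

```text
t: 6.32
eef_pos: [449.4, 210.1, 201.5]
tcp_rot: [-3.141, -0.001, -0.165]
ft_force: [0.7, 5.7, -2.8]
opening: 0.358
```

View pics/side2.png

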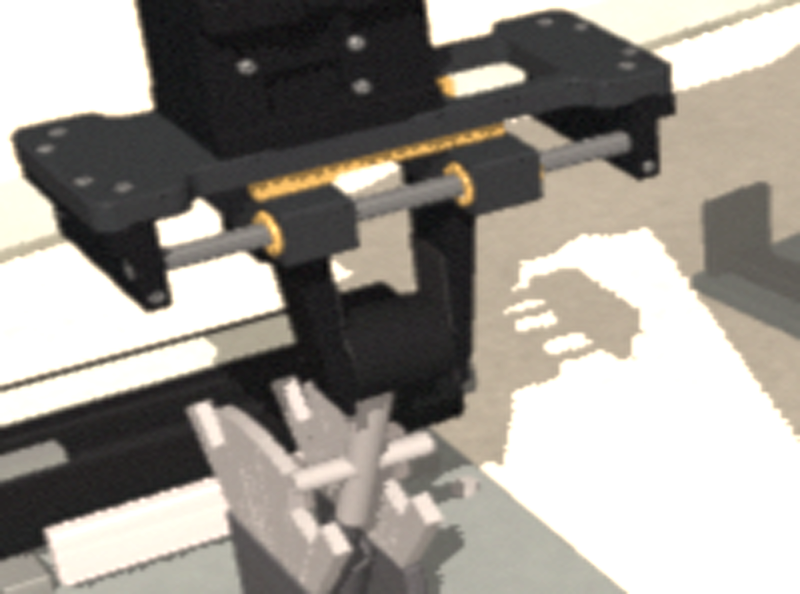

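The pin (crop (365,460)) is clear above the notch, and the grip is held. Now I'll swing it along the arc of radius about 202 mm.

```bash
python3 -m pendant '[0.031,0,-0.011,0,1, 0.031,0,-0.011,0,1, 0.035,0,-0.008,0,1, 0.035,0,-0.007,0,1, 0.035,0,-0.003,0,1, 0.035,0,-0.002,0,1, 0,0,0,0,1]'; python3 -m pendant '[0.035,0,0.002,0,1, 0.035,0,0.003,0,1, 0.035,0,0.007,0,1, 0.035,0,0.008,0,1, 0.033,0,0.011,0,1, 0.032,0,0.012,0,1, 0,0,0,0,1, 0,0,0,0,1]'
python3 - <<'E'
from h import *
p=env.state()['eef_pos'];d=p[:2]-np.array([528.7,196.5]);x=d@[np.cos(-.165),np.sin(-.165)];z=p[2]+19-35
print(p,x,z,np.arctan2(x,z),np.hypot(x,z))
for c in('side','top'):
    im=env.read_camera(c);x,y=(120,140) if c=='side' else (120,130)
    cv2.imwrite(f'pics/{c}3.png',np.clip(cv2.resize(im[y:y+200,x:x+200,::-1],None,fx=4,fy=3,interpolation=cv2.INTER_CUBIC)*1.5,0,255).astype(np.uint8))
E
```

```text
t: 7.25
eef_pos: [529.6, 196.6, 217.0]
tcp_rot: [-3.141, 0.001, -0.166]
ft_force: [1.0, 4.6, -2.5]
opening: 0.354
t: 8.25
eef_pos: [610.0, 183.2, 200.5]
tcp_rot: [3.141, -0.0, -0.165]
ft_force: [0.9, 4.5, -2.9]
opening: 0.357
[610.04093383 183.21592085 200.47874355] 82.4181311367952 184.47874355112177 0.420158117294366 202.05235747766596
```

View pics/side3.png

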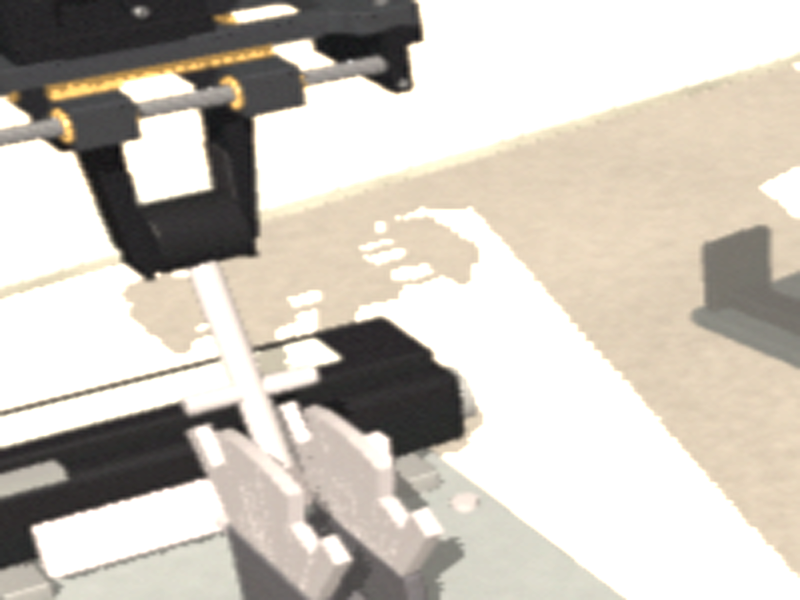

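View pics/top3.png

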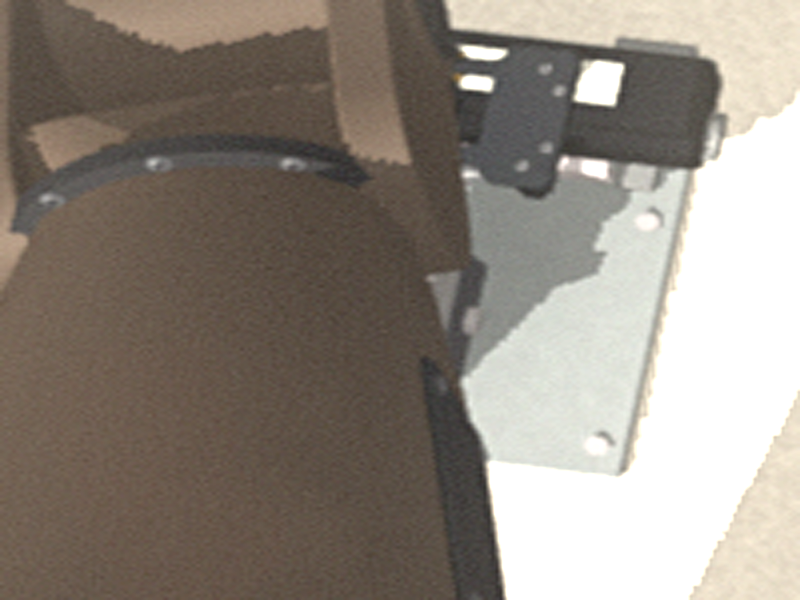

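The side crop shows the lever leaning to the cartridge side, with the pin (about (250,385)) above the far notches. The measured pose puts the lever 0.42 rad past upright. Now I'll lower it along the lever.

```bash
python3 -m pendant '[-0.007,0,0.015,0,1, -0.007,0,0.015,0,1, -0.006,0,0.014,0,1, -0.006,0,0.014,0,1, 0,0,0,0,1]'
```

```text
t: 8.98
eef_pos: [600.2, 184.9, 176.7]
tcp_rot: [-3.141, -0.001, -0.165]
ft_force: [7.1, 3.5, -7.9]
opening: 0.358
```

```bash
python3 -m pendant '[0.006,0,0.003,0,1, 0,0,0,0,1]'
python3 - <<'E'
from h import *
for c in('side',):
    im=env.read_camera(c);x,y=130,200
    cv2.imwrite(f'pics/{c}4.png',np.clip(cv2.resize(im[y:y+120,x:x+130,::-1],None,fx=6,fy=5,interpolation=cv2.INTER_CUBIC)*1.0,0,255).astype(np.uint8))
E
```

```text
t: 9.22
eef_pos: [601.6, 184.7, 175.7]
tcp_rot: [3.141, 0.001, -0.165]
ft_force: [0.5, 5.2, -3.3]
opening: 0.358
```

View pics/side4.png

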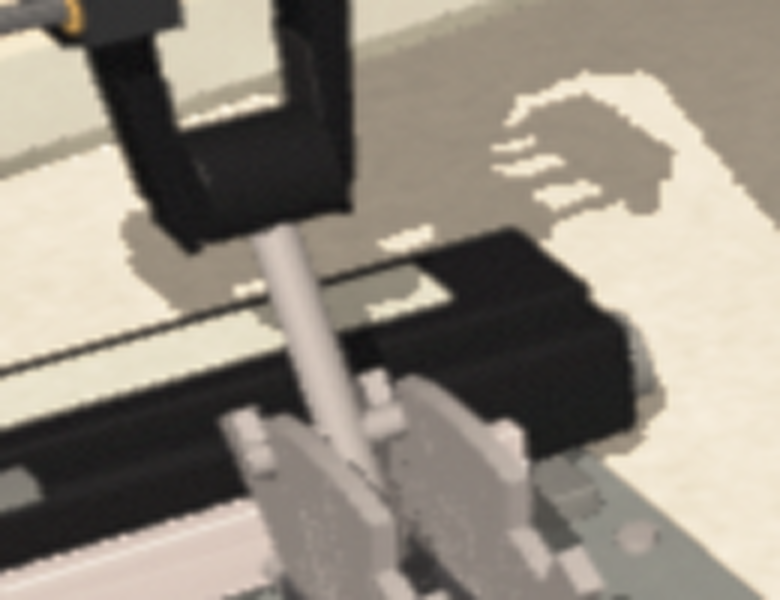

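The pin now sits in the far notches and the side force has gone. Now the last few millimetres.

```bash
python3 -m pendant '[-0.001,0,0.006,0,1, -0.002,0,0.005,0,1, 0,0,0,0,1]'
```

```text
t: 9.65
eef_pos: [601.3, 184.8, 172.6]
tcp_rot: [-3.141, -0.001, -0.165]
ft_force: [1.6, 4.3, 5.0]
opening: 0.358
```

```bash
python3 -m pendant '[0,0,0,0,0, 0,0,0,0,-0.5, 0,0,0,0,-1, 0,0,0,0,-1]'
python3 - <<'E'
from h import *
for c in('side',):
    im=env.read_camera(c);x,y=130,200
    cv2.imwrite(f'pics/{c}5.png',np.clip(cv2.resize(im[y:y+120,x:x+130,::-1],None,fx=6,fy=5,interpolation=cv2.INTER_CUBIC)*1.0,0,255).astype(np.uint8))
E
```

```text
t: 10.15
eef_pos: [600.9, 184.5, 171.7]
tcp_rot: [3.141, 0.0, -0.165]
ft_force: [0.1, -0.8, 0.4]
opening: 0.721
```

View pics/side5.png

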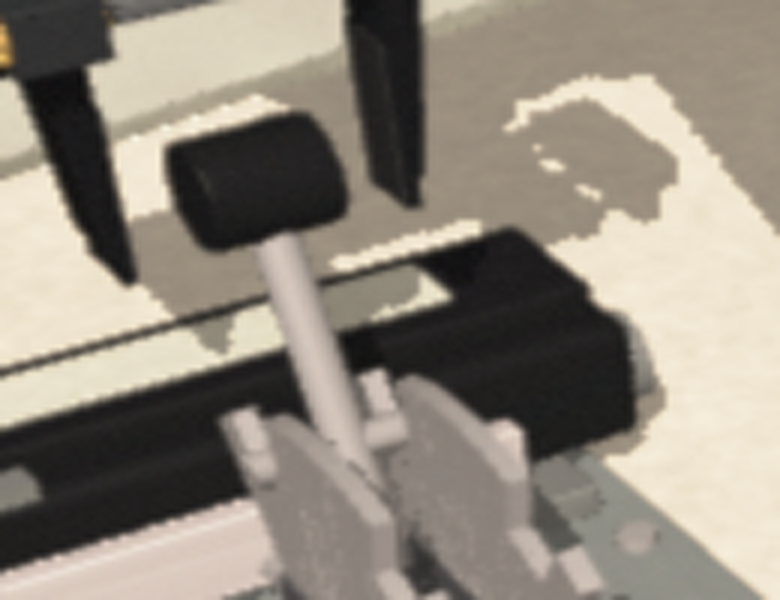

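The fingers are clear on both sides of the released grip, which stands at crop (258,180). I'll rise straight up, back off so the top camera can see, and check.

```bash
python3 -m pendant '[0,0,0,0,-1, 0,0,0,0,-1, 0,0,-0.05,0,-1, 0,0,-0.08,0,-1, 0,0,-0.1,0,-1, 0,0,-0.1,0,-1]'
python3 -m pendant '[0,0.1,0,0,-1, 0,0.12,0,0,-1, 0,0.12,0,0,-1, 0,0.12,0,0,-1, 0,0.12,0,0,-1, 0,0.12,0,0,-1, 0,0.1,0,0,-1, 0,0,0,0,-1]'
python3 - <<'E'
from h import *
for c in('side','top'):
    im=env.read_camera(c);cv2.imwrite(f'pics/{c}6f.png',im[:,:,::-1])
    x,y=(80,200) if c=='side' else (150,110)
    cv2.imwrite(f'pics/{c}6.png',np.clip(cv2.resize(im[y:y+190,x:x+200,::-1],None,fx=4,fy=3,interpolation=cv2.INTER_CUBIC)*1.3,0,255).astype(np.uint8))
    for th in('clamp_knob','idle_knob'):
        for d in env.landmark_of(th,c):print(c,th,d)
E
```

```text
t: 10.95
eef_pos: [600.8, 184.7, 305.1]
tcp_rot: [3.141, 0.0, -0.165]
ft_force: [-0.3, 0.0, -0.4]
opening: 0.999
t: 11.95
eef_pos: [548.1, -133.1, 303.8]
tcp_rot: [3.141, 0.0, -0.168]
ft_force: [0.4, 0.1, -0.8]
opening: 1.0
side clamp_knob {'xyz': [592.0, 185.3, 191.9], 'confidence': 0.97}
top clamp_knob {'xyz': [588.3, 188.1, 195.7], 'confidence': 0.87}
```

View pics/side6.png

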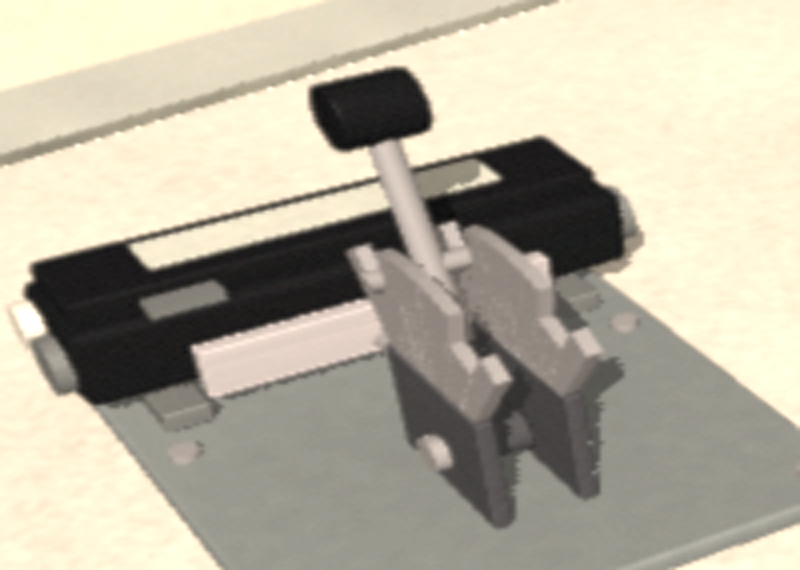

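View pics/top6f.png

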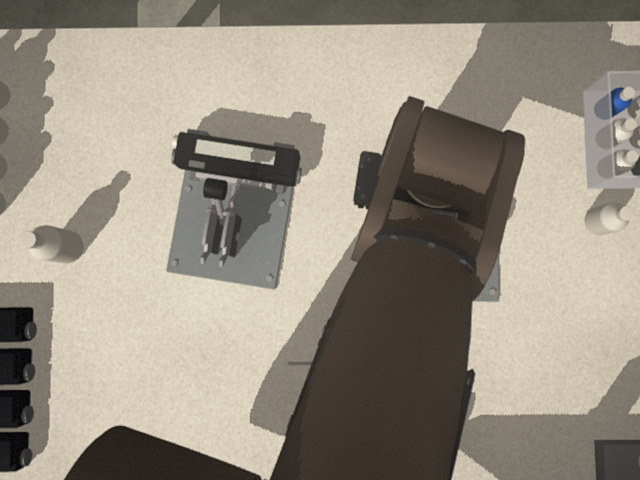

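The side crop shows the lever standing on the cartridge side with its grip at (371,107). In the top picture the grip is at (214,188) and the robot is clear of it. Next I'll check more exactly that it is home.

```bash
python3 - <<'E'
from h import *
im=cv2.imread('pics/top6f.png');cv2.imwrite('pics/t6z.png',np.clip(cv2.resize(im[165:275,165:275],None,fx=5,fy=5,interpolation=cv2.INTER_CUBIC)*1.4,0,255).astype(np.uint8))
im=cv2.imread('pics/side6f.png');cv2.imwrite('pics/s6z.png',np.clip(cv2.resize(im[210:330,145:245],None,fx=5,fy=5,interpolation=cv2.INTER_CUBIC)*1.4,0,255).astype(np.uint8))
k=tri((172.5,235.6),(214.5,188));print(k,proj(k,'side'),proj(k,'top'))
for nm,(a,b) in dict(home=(.42,170),home36=(.36,170),home48=(.48,170),up10=(.42,180),up20=(.36,190)).items():
    for P in((528.7,196.5),(531,196.2)):
        l=b*np.sin(a);p=np.array([P[0]+l*np.cos(-.165),P[1]+l*np.sin(-.165),35+b*np.cos(a)])
        print(nm,p.round(),proj(p,'side').round(1),proj(p,'top').round(1))
E
```

```text
[592.62545218 188.19835491 190.75835698] [172.1344402  235.54473073] [214.7490361  188.18642032]
home [597. 185. 190.] [172.3 234. ] [216.7 185.6]
home [599. 185. 190.] [171.6 233.4] [216.8 184.3]
home36 [588. 187. 194.] [174.6 234.3] [215.2 190.7]
home36 [590. 186. 194.] [173.9 233.7] [215.4 189.3]
home48 [606. 184. 186.] [170.3 234.1] [218.1 180.9]
home48 [608. 183. 186.] [169.6 233.5] [218.3 179.5]
up10 [601. 184. 199.] [170.3 227.4] [216.  182.2]
up10 [603. 184. 199.] [169.6 226.8] [216.2 180.9]
up20 [595. 186. 213.] [170.8 220.9] [213.7 184.5]
up20 [597. 185. 213.] [170.1 220.3] [213.9 183.1]
```

View pics/t6z.png

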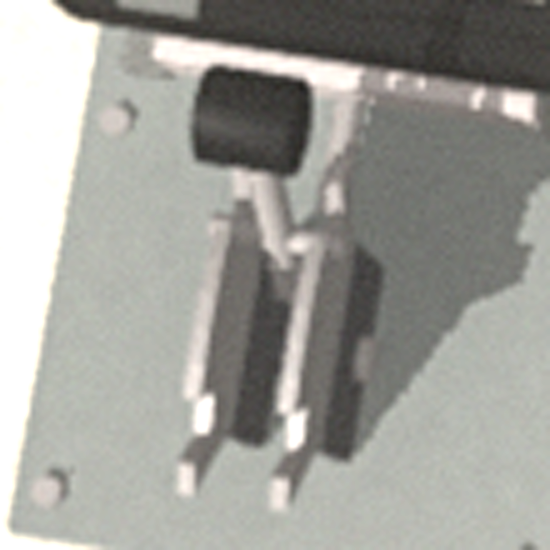

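View pics/s6z.png

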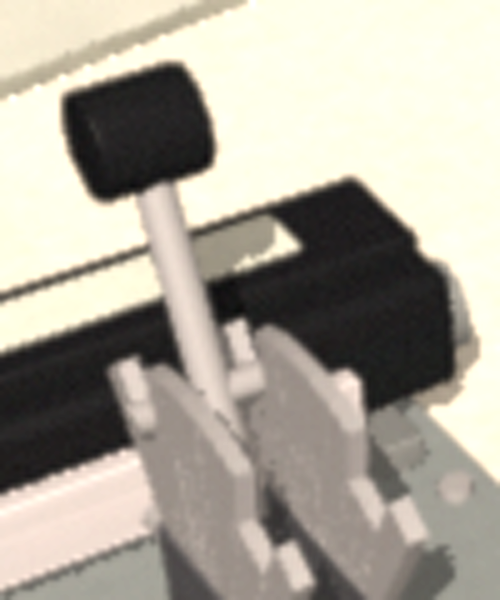

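The triangulated grip is about 169 mm from the pivot, against 170 when home, and the view rules out a raised pin. I'll move the arm off the empty cradle to check its lever too.

```bash
python3 -m pendant '[0,0.1,-0.1,0,-1, 0,0.12,-0.05,0,-1, 0,0.12,0,0,-1, 0,0.12,0,0,-1, 0,0.12,0,0,-1, 0,0.12,0,0,-1, 0,0.12,0,0,-1, 0,0.1,0,0,-1, 0,0,0,0,-1]'
python3 - <<'E'
from h import *
for c in('side','top'):
    im=env.read_camera(c);cv2.imwrite(f'pics/{c}7.png',im[:,:,::-1])
    for th in('clamp_knob','idle_knob'):
        for d in env.landmark_of(th,c):print(c,th,d)
E
```

```text
t: 13.38
eef_pos: [487.9, -495.6, 362.6]
tcp_rot: [-3.141, 0.001, -0.166]
ft_force: [0.7, 1.0, -0.3]
opening: 1.001
side clamp_knob {'xyz': [591.4, 186.2, 192.2], 'confidence': 0.75}
top clamp_knob {'xyz': [587.2, 189.4, 195.4], 'confidence': 0.58}
top idle_knob {'xyz': [416.7, -226.2, 186.2], 'confidence': 0.75}
```

View pics/top7.png

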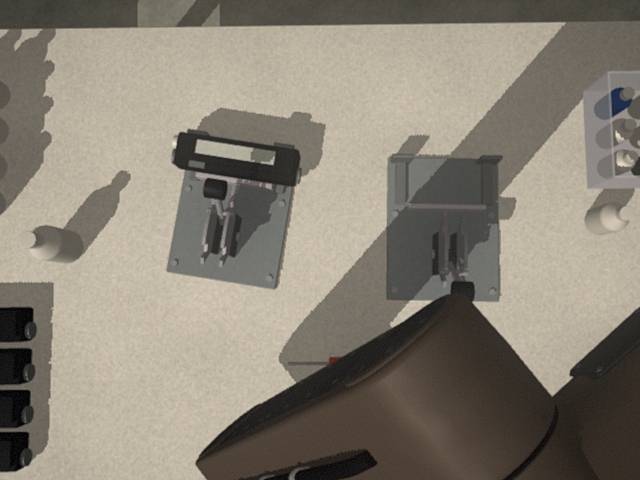

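The clamped lever's grip has not moved, at (214,188). The idle grip is at (462,291), as at the start, and the arm is clear of everything. I'm handing the job in.

```bash
python3 -c "
from cell import env
print(env.job_done())"
```

```text
the job is handed in; nothing more can be done
None
```

The black cartridge is clamped. I gripped that lever's knob, lifted it about 32 mm out of its notch and swung it over to the cartridge side. I then lowered it into the far notch, let go and moved the arm clear. The job was handed in at about 13.5 s.

**Fully home:** From both cameras, the grip is about 169 mm from the pivot, against 170 mm when home. It leans about 0.37 to 0.39 rad to the cartridge side, towards the upright end of the notch's play rather than at its middle (0.42). It did not move between the last two looks.

**Empty cradle:** Its lever's grip is at the same pixel as at the start, (462,291) in the top view. Its estimated position there moved by about 3 mm, which is within that estimate's error.

**Forces:** The highest wrist force I saw was about 11 N, when the pin touched the side of the notch on the way down. I corrected that with a 2–3 mm nudge.

**Disagreements:**
- The side and top position estimates for the clamped grip differ by about 4 mm.
- The tool was about 8 to 10 mm further to the cartridge side at release than where I then measured the grip, and I did not find out why. The grip sat in the same place in the picture right after release as at the end.

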